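Drop a flange plate home on its locating pins and swing the keeper over it

TASK

The bearing flange plate was laid on its fixture but hangs up, tilted, on the noses of the two locating pins. Without picking it up, nudge it with the fingertips until its two holes drop over the pins and it lies flat on the rest rails; then push the keeper by its knob round to its stop, so that it reaches over the far edge of the plate. Leave the tools and parts lying around the fixture where they are.

Things in the scene. Friction and masses are not known exactly. Their poses are not given: they have to be found in the camera images.
- fixture: Locating fixture, screwed down at a place and yaw that vary: grey base 14 mm thick, x -70 to +52, y -68 to +68 mm in its own frame, and an ear out to x +82 at y -67 to -13 mm. Origin on the table surface, midway between its two pins; x away from the robot, y left, z up. Two steel rest rails, 14 mm wide, tops 24 mm above the table, run along x from -66 to +44 at y +-25 mm.
- seat (a point): Where the plate's origin lies when the plate is home: midway between the pins, level with the rail tops, 24 mm above the table; same axes as the fixture.
- pin_left (a point): Nose of the left pin, 33 mm above the table, at x 0, y +46 mm of the fixture; the right pin is its twin at y -46. Pins are 10 mm in diameter and taper above 25 mm to a round nose 6 mm across.
- plate: Loose flange plate, aluminium, 84 mm (x) x 124 mm (y) x 8 mm, 0.5 to 0.75 kg. Origin at the centre of its underside, axes along its edges, z up. Locating holes 12 mm wide at x 0, y +-46 mm (1 mm play on the pins). Raised hub 68 mm across round a 54 mm bore, its top 15 mm above the underside; four small bolt holes. It drops when both holes are within about 3 mm of the pins.
- plate_near (a point): Middle of the plate's near long edge (robot's side), half-way up its thickness. At the start the plate lies 9 to 17 mm too near the robot, up to 8 mm sideways and 0.08 rad in yaw off the seat, its middle on the pin noses and its near edge on the rails, sloping down to the robot by 0.16 rad. It slides when its edges are pushed.
- plate_left (a point): Middle of the plate's left (+y) short edge, half-way up its thickness.
- plate_right (a point): Middle of the plate's right (-y) short edge, half-way up its thickness.
- keeper (a joint): Angle a of the keeper, a steel arm 16 mm wide, 8 mm thick, on the post at the fixture's far right. 0 = home on its stop, pointing along the fixture's -x over the plate's far edge, 2 mm above the seated plate. It opens to the right and points along (-cos a, -sin a) in the fixture's x, y; limit 2.4, start 1.4 to 1.8. About 1 N at the knob turns it; it stays where left.
- pivot (a point): On the keeper's turning axis, at x +58, y -40 mm of the fixture, half-way up the arm (38 mm above the table). The arm's tip reaches 38 mm from the axis.
- keeper_knob (a point): Middle of the black knob that stands up on the keeper's arm, 30 mm from the turning axis: 13 mm diameter, standing from 42 to 67 mm above the table.
- tape_measure: Leave it alone: a tape measure, 37 x 77 mm, 60 mm high, standing to the right of the fixture. Origin at the centre of its underside.
- hex_key: Leave it alone: a hex key, 94 x 38 mm, 7 mm high, lying to the left of the fixture. Origin at the centre of its underside.
- oil_can: Leave it alone: a red oil can with a spout, 56 mm across, 137 mm high, standing to the right of the fixture. Origin at the centre of its underside.

How it is judged:
On the way, in this order (a step that is already met when the one before it is completed fails the run):
1. the plate has dropped over both pins and lies flat on the rest rails, the keeper still clear of it (z of plate in the frame of seat between -0.003 and 0.0025 m and horizontal distance between plate and seat below 0.004 m and angle between plate's own z axis and vertical below 0.03 rad and angle between the x axis of plate and the x axis of fixture, either way round below 0.06 rad and value of joint keeper above 1 rad), for 0.2 s.
2. the keeper is home over the plate's far edge (value of joint keeper below 0.12 rad), for 0.2 s.
At the end, for the whole second after the job is handed in: The plate lies flat on the rest rails with both pins in its holes (origin within 4 mm of the seat in plan and 2.5 mm in height, tilt under 0.03 rad, yaw within 0.06 rad of the fixture), at rest, and the keeper is within 0.12 rad of its stop (z of plate in the frame of seat between -0.003 and 0.0025 m and horizontal distance between plate and seat below 0.004 m and angle between plate's own z axis and vertical below 0.03 rad and angle between the x axis of plate and the x axis of fixture, either way round below 0.06 rad and value of joint keeper below 0.12 rad and linear speed of plate below 0.01 m/s); the robot touches nothing.
It fails at once if the plate is lifted (its centre more than 12 mm above the seat; the pin noses stand 9 mm above it) (z of plate in the frame of seat above 0.012 m).
It fails at once if the plate is pushed off its fixture (horizontal distance between plate and seat above 0.06 m).
It fails at once if a part or tool beside the fixture is shifted by more than 20 mm (distance of any of tape_measure, hex_key, oil_can from where it was at the start of the episode above 0.02 m).
It also fails if it takes over 54 s, if anything falls off the work surface, if the arm or the gripper's body presses on something with over 40 N, if the wrist force passes 120 N, or if a joint passes its speed limit or range.

ROBOT

A 7-joint arm with a two-finger parallel gripper is mounted at the origin on a cart in front of the work surface, level with it; the furniture and walls round the work are solid. World frame = base frame: x ahead of the robot, y to its left, z up, the work surface at z = 0. Lengths are in m, angles in rad, forces in N, time in s.
With the tool pointing down it reaches from about 0.4 to 0.85 m from the base axis. Payload 10.4 kg.
Tool frame: the origin (TCP) lies midway between the tips of the shut fingers; the grasp point (between the pads) lies 19 mm behind it; z points along the fingers, y is the line along which they close (so a half turn about z gives the same grasp; the last joint's range is limited). The gripper opens to 87 mm and grips with 3 to 60 N. Pads are 19 mm wide; open, the fingers measure 117 mm over their backs; the gripper's body (75 mm by 190 mm) begins 51 mm behind the grasp point.
Start: joints at [1.174, 0.332, -0.065, 1.46, 0.022, 1.35, -0.088], TCP at [0.228, -0.582, 0.185] pointing down, gripper open.
Joint ranges: [-2.6, 2.6], [-0.5, 2.12], [-1.47, 1.34], [0.16, 2.42], [-1.27, 4.41], [0.06, 2.06], [-2.6, 2.6]. Speed limits (rad/s): [2.22, 2.22, 2.79, 2.79, 3.14, 3.14, 3.14].

INTERFACE

Orientations are given as a unit quaternion [x, y, z, w].
In Python, from bench import r gives the robot as it stands.
- The arm moves only by the tool apply_moves, never from a script. Its argument "steps" is a list of rows, each a list of 7 numbers: the turn, a rotation vector about the tool's x, y, z in rad, then the shift along the tool's x, y, z in mm, then the opening, from -1 (shut) to 1 (fully open). In form: [[ax, ay, az, x, y, z, claw], ...]. A call has 1 to 20 rows; each row is the pose to reach, as a shift and turn from the pose commanded when the call began, along the tool's axes at that moment; what a row does not reach only later rows make up. A row lasts 1/12 s, in which the tool goes at most 41.7 mm and 7.16 degrees, less where a joint would pass 70% of its speed; a pose out of reach is approached as far as the arm can. A call with a gripper value outside its range is refused whole. The fingers move at their own pace and stop on an object; "force" is the grip in N (left out, the last holds). Time passes only in rows, so rows that repeat a pose let the fingers close. It gives the time, the measured TCP pose, the force, the opening and the grip force at its end, in the units of the state.
- r.read_state(): the state, without advancing time (a new reading comes with each control period).
- r.camera(name): name is "side" or "top"; returns a dict with "pixels" (480x640x3 uint8, red, green, blue), "z_map" (480x640 float32, m along the optical axis (not along the pixel's ray), 0 where there is no reading), "fovy" (degrees; the focal length in pixels is half the picture's height over the tangent of half this angle, whatever the lens; pixels are square), "cx", "cy" (the principal point, pixels), "position" and "orientation" of the camera in the world. Camera axes: x right, y down, z forward; pixel columns grow to the right and rows downward; lengths in m; the calibration is good to about 2 mm. A picture is of the moment at which its call begins.
- r.close_job(): hands the job in; it is judged then, once.
The state is a dict: "time": time; "joint_positions": joint angles; "joint_vel": joint speeds; "joint_torque": joint torques, N m; "ee_pos": TCP position; "eef_rot": TCP orientation; "ft_force": force on the tool from outside, world axes, zero at the start; "torque": the same for the moment, N m; "width": finger opening in m; "grip_force": force on a finger pad.
Only numpy, scipy, OpenCV 4.12 (cv2) and the standard library are available. Lean on these libraries where they do the work, as an engineer would, in place of code of your own. Each camera call takes 0.05 s, during which the arm holds its last target. There are 200 camera calls.

## Working session

There is one attempt and no reset: what is moved stays moved. The work goes in short steps, Python scripts to look and compute and a tool call to move; the robot and the scene stay as the last step left them, time stands still between calls to the robot, and variables do not carry over. Pictures are saved under pics/ and viewed, at most 10 in all, crops included, and the job is handed in when it is done.

Besides the shell and the picture viewer there is one more tool, called after "Emit:" by a JSON object that holds its "name" and its "arguments". apply_moves: Moves the arm, as the interface text tells. Its arguments: {"type":"object","properties":{"steps":{"type":"array","items":{"type":"array","items":{"type":"number"}}},"force":{"type":"number"}},"required":["steps"]}

```bash
mkdir -p pics
cat > h.py <<'E'
import numpy as np,cv2
from scipy.spatial.transform import Rotation as R
from bench import r
def shot(n,name):
    c=r.camera(n); np.savez('pics/'+name+'.npz',**{k:np.array(v) for k,v in c.items()})
    cv2.imwrite('pics/'+name+'.png',c['pixels'][:,:,::-1]); return c
def load(name): return {k:v for k,v in np.load('pics/'+name+'.npz').items()}
def ray(c,u,v):
    f=240/np.tan(np.radians(c['fovy'])/2)
    d=np.stack([(np.asarray(u)-c['cx'])/f,(np.asarray(v)-c['cy'])/f,np.ones(np.shape(u))],-1)
    return R.from_quat(c['orientation']).apply(d.reshape(-1,3)).reshape(d.shape)
def onz(c,u,v,z):
    d=ray(c,float(u),float(v)); p=c['position']; return p+d*(z-p[2])/d[2]
def dep(c,u,v): return c['position']+ray(c,float(u),float(v))*c['z_map'][int(v),int(u)]
E
python3 - <<'E'
from h import *
for n in('top','side'):
    c=shot(n,n+'0'); print(n,c['position'],c['orientation'],c['fovy'],c['cx'],c['cy'])
print(r.read_state())
E
```

```text
top [0.32677084 0.14739555 1.13666251] [ 0.70950499 -0.69811021  0.07143722 -0.06435471] 42.29198131855516 314.4487395918817 242.43134617507422
side [ 0.30889736 -0.6827725   0.54061772] [ 0.85900438 -0.10735266  0.07545302 -0.49486737] 49.469523088558326 313.50359244001174 239.142896596658
{'time': 0.1, 'joint_positions': array([ 1.17438399,  0.33283331, -0.06469573,  1.46081904,  0.021591  ,
        1.34990756, -0.08851975]), 'joint_vel': array([ 0.00072355, -0.00140453,  0.0007695 , -0.00247391, -0.00013883,
        0.00050676,  0.00107901]), 'joint_torque': array([ 2.14963184e-03, -6.24545574e+01,  2.51982640e-02, -3.90713739e+01,
       -6.13750541e-02,  3.66359402e-02, -2.72486051e-05]), 'ee_pos': array([ 0.22808624, -0.58148491,  0.18413642]), 'eef_rot': array([ 9.82584317e-01,  1.85816185e-01, -1.41963030e-04, -6.20110495e-04]), 'ft_force': array([-0.155078  , -0.23841241,  0.81547714]), 'torque': array([-0.01014858, -0.01372832,  0.01117284]), 'grip_force': 0.0, 'width': 0.0869171319973055}
```

View pics/top0.png

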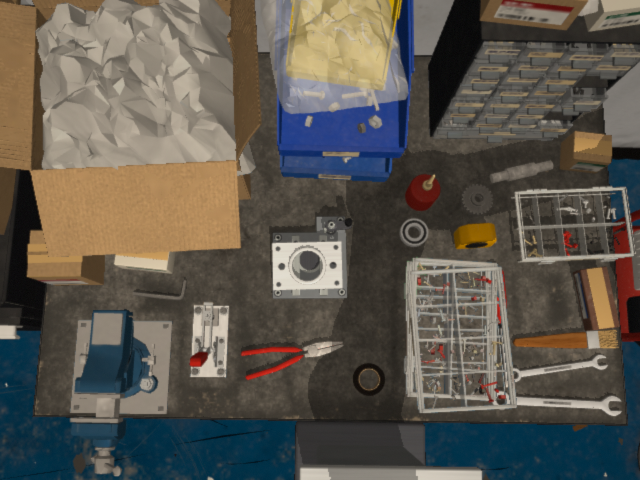

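View pics/side0.png

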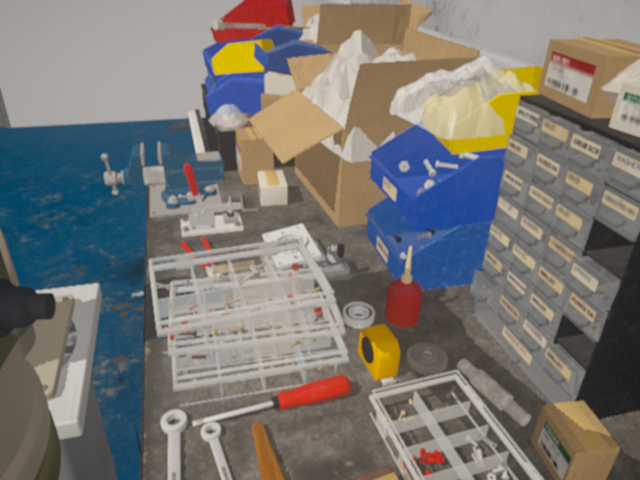

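The top view shows the fixture around (310,265), with the keeper at (335,222), the oil can at (423,192) and the tape at (475,235). I'll enlarge the fixture.

Run:
```python
from h import *
c=load('top0')
im=c['pixels'][205:305,260:365,::-1]
im=cv2.resize(im,None,fx=6,fy=6,interpolation=cv2.INTER_CUBIC)
for i in range(0,105,10): cv2.putText(im,str(260+i),(i*6,8),0,.35,(0,255,255),1); cv2.line(im,(i*6,8),(i*6,14),(0,255,255),1)
for i in range(0,100,10): cv2.putText(im,str(205+i),(0,i*6+4),0,.35,(0,255,255),1)
cv2.imwrite('pics/crop1.png',im)
for u,v in[(276,246),(337,244),(277,288),(339,287),(308,246),(308,289),(348,221),(330,225),(280,240),(345,294),(360,280),(423,192),(475,235)]: print(u,v,dep(c,u,v).round(4))
```

```text
276 246 [0.5319 0.2068 0.0443]
337 244 [0.5375 0.0975 0.0439]
277 288 [0.4582 0.2037 0.0295]
339 287 [0.4613 0.0928 0.0336]
308 246 [0.5331 0.1495 0.0431]
308 289 [0.4591 0.1482 0.0144]
348 221 [0.5754 0.0793 0.0646]
330 225 [0.5716 0.1105 0.0464]
280 240 [0.5482 0.2011 0.018 ]
345 294 [0.4511 0.0809 0.0144]
360 280 [0.4786 0.0528 0.0035]
423 192 [ 0.6292 -0.0537  0.0713]
475 235 [ 0.555  -0.1471  0.0597]
```

View pics/crop1.png

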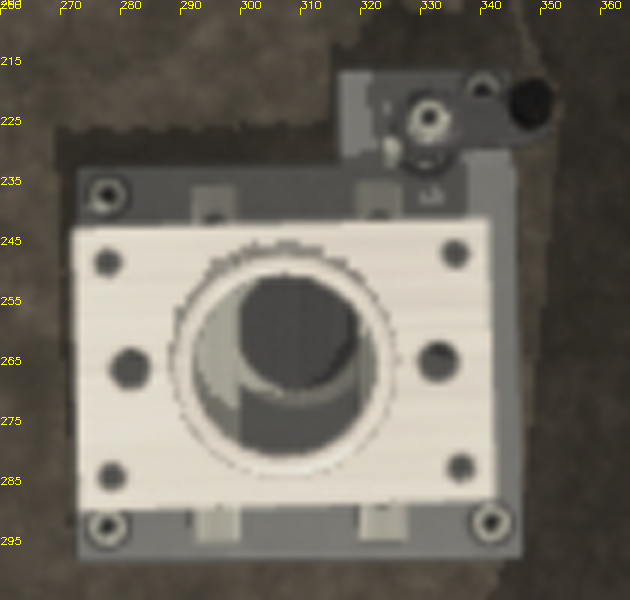

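Run:
```python
from h import *
c=load('top0')
def P(x,y,z): return onz(c,260+x/6-.42,205+y/6-.42,z)
def fit(src,dst):
    src=np.array(src,float);dst=np.array(dst)[:,:2];ms,md=src.mean(0),dst.mean(0)
    H=(src-ms).T@(dst-md);th=np.arctan2(H[0,1]-H[1,0],H[0,0]+H[1,1])
    Q=np.array([[np.cos(th),-np.sin(th)],[np.sin(th),np.cos(th)]]);t=md-Q@ms
    print('t',t.round(4),'th',th.round(4),'res mm',((src@Q.T+t-dst)*1e3).round(1).tolist());return t,th,Q
b=[P(78,557,.014),P(522,557,.014),P(78,166,.014)]
t,th,Q=fit([[-.07,.068],[-.07,-.068],[.052,.068]],b)
p=[P(72,230,.0454),P(490,219,.0454),P(80,510,.032),P(496,499,.032)]
s=np.cos(.16)
tp,thp,_=fit([[.042*s,.062],[.042*s,-.062],[-.042*s,.062],[-.042*s,-.062]],p)
h=[P(130,368,.0387),P(438,361,.0387)]
print('holes mid',((h[0]+h[1])/2)[:2],h, np.linalg.norm(h[0]-h[1]))
loc=lambda q:(Q.T@(np.array(q)[:2]-t)*1e3).round(1)
print('plate in fix',loc(tp),thp-th,'holes',loc(h[0]),loc(h[1]))
k=P(529,104,.067);pv=P(429,118,.046)
print('knob',k,loc(k),'pivot',loc(pv), 'pivot exp', t+Q@[.058,-.040])
d=loc(k)-np.array([58,-40]);print('r',np.hypot(*d),'a',np.arctan2(-d[1],-d[0]))
for n,q in(('oil',P(0,0,0)),): pass
D=c['position']+ray(c,*np.meshgrid(np.arange(640.),np.arange(480.)))*c['z_map'][...,None]
m=(D[...,2]>.075)&(D[...,0]>.38)&(D[...,0]<.75)&(abs(D[...,1]-.08)<.28)
print('tall things:');n,l,st,ce=cv2.connectedComponentsWithStats(m.astype(np.uint8))
for i in range(1,n):
    if st[i,4]>15: q=D[l==i];print(q.min(0).round(3),q.max(0).round(3))
```

```text
t [0.5135 0.1464] th 0.0208 res mm [[-0.7, 0.9], [-0.0, -1.0], [0.7, 0.1]]
t [0.4988 0.1506] th 0.0433 res mm [[0.3, -0.4], [0.2, 0.5], [-0.3, -0.0], [-0.2, -0.0]]
holes mid [0.49870296 0.15079938] [array([0.49687164, 0.19670744, 0.0387    ]), array([0.50053427, 0.10489133, 0.0387    ])] 0.09188913809466814
plate in fix [-14.6   4.5] 0.02245651120751658 holes [-15.6  50.6] [-13.8 -41.3]
knob [0.57315962 0.07987959 0.067     ] [ 58.3 -67.8] pivot [ 58.9 -39.1] pivot exp [0.57229986 0.10764115]
r 27.801618657912705 a 1.5815872748327975
tall things:
[0.5   0.214 0.075] [0.75  0.36  0.357]
[ 0.662 -0.005  0.075] [0.75  0.205 0.36 ]
[ 0.742 -0.196  0.328] [ 0.75  -0.149  0.359]
[ 0.744 -0.128  0.329] [ 0.75 -0.1   0.34]
[ 0.747 -0.134  0.298] [ 0.75  -0.092  0.314]
[ 0.741 -0.127  0.282] [ 0.75  -0.1    0.295]
[ 0.745 -0.186  0.283] [ 0.75  -0.159  0.294]
[ 0.744 -0.126  0.239] [ 0.75  -0.101  0.249]
[ 0.746 -0.184  0.24 ] [ 0.75  -0.16   0.249]
[ 0.745 -0.127  0.195] [ 0.75  -0.101  0.204]
[ 0.744 -0.186  0.194] [ 0.75  -0.159  0.204]
[ 0.744 -0.128  0.15 ] [ 0.75  -0.1    0.162]
[ 0.745 -0.186  0.15 ] [ 0.75  -0.159  0.161]
[ 0.744 -0.127  0.106] [ 0.75  -0.101  0.116]
[ 0.744 -0.186  0.106] [ 0.75  -0.159  0.118]
[ 0.741 -0.143  0.075] [ 0.749 -0.085  0.1  ]
[ 0.631 -0.068  0.075] [ 0.649 -0.051  0.14 ]
[ 0.38  -0.172  0.075] [ 0.507 -0.012  0.157]
[ 0.432 -0.127  0.115] [ 0.439 -0.12   0.129]
[ 0.394 -0.06   0.113] [ 0.406 -0.052  0.128]
[ 0.38  -0.07   0.117] [ 0.393 -0.062  0.131]
[ 0.381 -0.142  0.117] [ 0.392 -0.139  0.124]
```

```bash
cat >> h.py <<'E'
FT=np.array([.5135,.1464]);FTH=.0208
def F(x,y): # fixture mm -> world m
    return FT+R.from_euler('z',FTH).as_matrix()[:2,:2]@np.array([x,y])/1e3
def row(xy,z,psi): # psi = world angle of tool y axis
    s=r.read_state();A=R.from_quat(s['eef_rot'])
    y=np.array([np.cos(psi),np.sin(psi),0]);zz=np.array([0,0,-1.]);T=R.from_matrix(np.stack([np.cross(y,zz),y,zz],1))
    d=A.inv().apply(np.array([*xy,z])-s['ee_pos'])*1e3; w=(A.inv()*T).as_rotvec()
    print(w.round(3).tolist(),d.round(1).tolist())
E
python3 - <<'E'
from h import *
for p in [(.40,-.45),(.52,-.25),(.52,0),(.4988,.1506)]: row(p,.25,.0208)
c=load('top0')
for u,v in[(240,248),(238,230),(232,205),(290,175),(340,178),(405,150)]:print(u,v,dep(c,u,v).round(3))
E
```

```text
[-0.001, -0.001, -1.218] [208.1, -59.7, -65.8]
[-0.001, -0.001, -1.218] [392.8, -202.1, -65.6]
[-0.001, -0.001, -1.218] [484.1, -434.8, -65.3]
[-0.001, -0.001, -1.218] [519.3, -582.8, -65.1]
240 248 [ 0.536  0.276 -0.003]
238 230 [0.532 0.261 0.174]
232 205 [0.568 0.269 0.194]
290 175 [0.671 0.185 0.023]
340 178 [0.667 0.092 0.024]
405 150 [ 0.732 -0.034  0.002]
```

Emit:
{"name": "apply_moves", "arguments": {"steps": [[0,0,0,0,0,-40,-1],[0,0,0,0,0,-65,-1],[0,0,-0.4,208,-60,-65,-1],[0,0,-0.4,208,-60,-65,-1],[0,0,-0.4,208,-60,-65,-1],[0,0,-0.4,208,-60,-65,-1],[0,0,-0.4,208,-60,-65,-1],[0,0,-0.4,208,-60,-65,-1],[0,0,-0.9,393,-202,-65,-1],[0,0,-0.9,393,-202,-65,-1],[0,0,-0.9,393,-202,-65,-1],[0,0,-0.9,393,-202,-65,-1],[0,0,-0.9,393,-202,-65,-1],[0,0,-0.9,393,-202,-65,-1],[0,0,-1.218,484,-435,-65,-1],[0,0,-1.218,484,-435,-65,-1],[0,0,-1.218,484,-435,-65,-1],[0,0,-1.218,484,-435,-65,-1],[0,0,-1.218,484,-435,-65,-1],[0,0,-1.218,484,-435,-65,-1]]}}

```text
time: 1.77
ee_pos: [0.5194, 0.0014, 0.2497]
eef_rot: [0.7, 0.714, -0.0, 0.0]
ft_force: [1.3, 0.9, -0.5]
width: 0.0002
grip_force: 0.0
```

Run:
```python
from h import *
s=r.read_state();print(s['ee_pos'],s['width'])
row((.4988,.1506),.25,.0208);row((.4988,.1506),.08,.0208)
```

```text
[0.51938037 0.00139102 0.2497247 ] 0.0001822864697154589
[-0.0, 0.0, -0.0] [149.6, -17.5, -0.3]
[-0.0, 0.0, -0.0] [149.7, -17.5, 169.7]
```

Emit:
{"name": "apply_moves", "arguments": {"steps": [[0,0,0,38,-4,0,-1],[0,0,0,75,-9,0,-1],[0,0,0,112,-13,0,-1],[0,0,0,149.7,-17.5,0,-1],[0,0,0,149.7,-17.5,40,-1],[0,0,0,149.7,-17.5,80,-1],[0,0,0,149.7,-17.5,120,-1],[0,0,0,149.7,-17.5,160,-1],[0,0,0,149.7,-17.5,180,-1],[0,0,0,149.7,-17.5,180,-1],[0,0,0,149.7,-17.5,180,-1]]}}

```text
time: 2.68
ee_pos: [0.4988, 0.1489, 0.0696]
eef_rot: [0.7, 0.715, -0.001, -0.001]
ft_force: [0.2, 0.5, 0.5]
width: -0.0001
grip_force: 0.0
```

Run:
```python
from h import *
c=shot('top','top1')
im=np.hstack([cv2.resize(c['pixels'][205:305,260:365,::-1],None,fx=4,fy=4,interpolation=2), cv2.resize(shot('side','side1')['pixels'][205:305,240:345,::-1],None,fx=3.6,fy=4,interpolation=2)])
cv2.imwrite('pics/c2.png',im)
s=r.read_state();print(s['ee_pos'],s['ft_force'])
```

```text
[0.50056418 0.14945542 0.07169089] [-0.18610953  0.57734806  0.12738877]
```

View pics/c2.png

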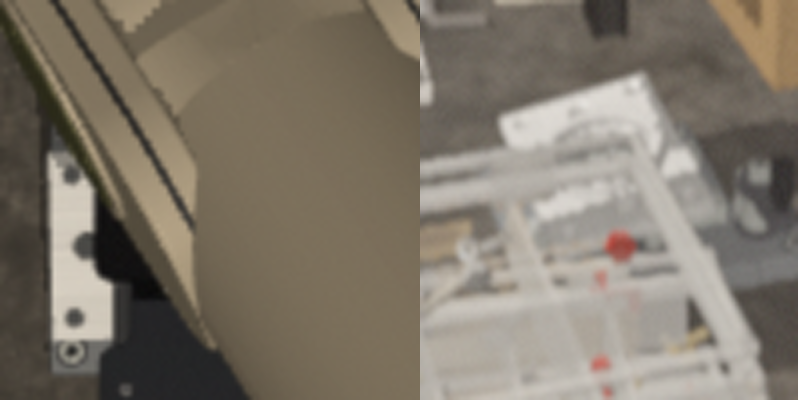

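```bash
cat >> h.py <<'E'
def proj(c,p):
    f=240/np.tan(np.radians(c['fovy'])/2);q=R.from_quat(c['orientation']).inv().apply(np.array(p)-c['position'])
    return np.array([c['cx']+f*q[0]/q[2],c['cy']+f*q[1]/q[2]]).round(1)
E
python3 - <<'E'
from h import *
c=load('side1');s=r.read_state();print(proj(c,s['ee_pos']),s['ee_pos'])
print(proj(c,[.4988,.1506,.046]))
row((.4988,.1506),.029,.0208)
E
```

```text
[291.3 228.3] [0.50056418 0.14945542 0.07169089]
[290.2 240. ]
[0.002, -0.001, 0.0] [1.2, -1.8, 42.7]
```

Run:
```python
from h import *
c=shot('side','side2')
im=cv2.resize(c['pixels'][170:260,250:350,::-1],None,fx=6,fy=6,interpolation=2)
cv2.imwrite('pics/c3.png',im)
s=r.read_state();print(s['ee_pos'])
for v in range(190,245,4): print(v,[dep(c,u,v).round(3).tolist() for u in (287,292)])
```

```text
[0.50074609 0.14945721 0.07190244]
190 [[0.49, 0.138, 0.156], [0.499, 0.139, 0.155]]
194 [[0.49, 0.137, 0.149], [0.499, 0.138, 0.147]]
198 [[0.489, 0.135, 0.142], [0.499, 0.139, 0.139]]
202 [[0.491, 0.141, 0.131], [0.499, 0.136, 0.133]]
206 [[0.491, 0.141, 0.123], [0.499, 0.139, 0.123]]
210 [[0.491, 0.143, 0.114], [0.5, 0.139, 0.115]]
214 [[0.537, 0.35, -0.003], [0.548, 0.348, -0.003]]
218 [[0.532, 0.328, -0.001], [0.543, 0.328, -0.002]]
222 [[0.527, 0.308, -0.001], [0.538, 0.306, -0.001]]
226 [[0.524, 0.293, -0.002], [0.534, 0.288, -0.001]]
230 [[0.505, 0.207, 0.037], [0.514, 0.201, 0.039]]
234 [[0.498, 0.176, 0.045], [0.508, 0.176, 0.044]]
238 [[0.498, 0.175, 0.037], [0.463, -0.019, 0.15]]
242 [[0.454, -0.023, 0.146], [0.511, 0.188, 0.019]]
```

View pics/c3.png

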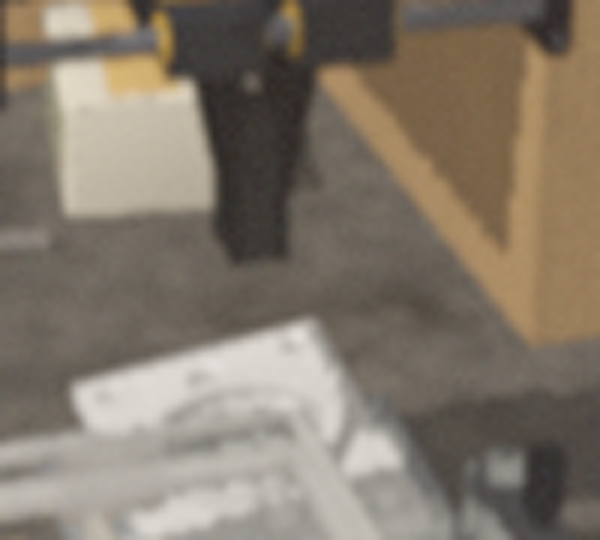

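The side view shows the shut tips at about (293,213) px, which is roughly z 0.107. The reported TCP height is 0.072. I'll descend a little and check again by depth.

Emit:
{"name": "apply_moves", "arguments": {"steps": [[0,0,0,1,-2,10,-1],[0,0,0,1,-2,20,-1],[0,0,0,1,-2,25,-1],[0,0,0,1,-2,25,-1],[0,0,0,1,-2,25,-1]]}}

```text
time: 3.25
ee_pos: [0.497, 0.1499, 0.0444]
eef_rot: [0.7, 0.715, -0.0, -0.0]
ft_force: [-0.1, -0.1, 0.6]
width: 0.0004
grip_force: 0.0
```

Run:
```python
from h import *
c=shot('side','side3')
s=r.read_state();print(s['ee_pos'],s['ft_force'],s['joint_positions'],proj(c,s['ee_pos']))
D=c['position']+ray(c,*np.meshgrid(np.arange(640.),np.arange(480.)))*c['z_map'][...,None]
m=(abs(D[...,0]-s['ee_pos'][0])<.03)&(abs(D[...,1]-s['ee_pos'][1])<.025)&(D[...,2]>.055)&(D[...,2]<.14)
v,u=np.nonzero(m);q=D[m];print(len(q),q.min(0),q.max(0),v.max())
for a in np.arange(.06,.14,.008):
    k=(q[:,2]>a)&(q[:,2]<a+.008)
    if k.any(): print(round(a,3),k.sum(),q[k].min(0).round(3),q[k].max(0).round(3))
```

```text
[0.49728991 0.15001958 0.0448077 ] [0.12486381 0.43177467 1.14543295] [ 0.2611621   0.31738161 -0.73117404  1.8678337   0.24290569  1.04711758
 -0.54682822] [289.5 240.8]
417 [0.48020277 0.13199145 0.07995516] [0.51311255 0.15834437 0.1398347 ] 227
0.076 13 [0.488 0.136 0.08 ] [0.504 0.154 0.084]
0.084 52 [0.487 0.134 0.084] [0.505 0.155 0.092]
0.092 46 [0.487 0.135 0.092] [0.505 0.154 0.1  ]
0.1 43 [0.487 0.135 0.1  ] [0.506 0.158 0.108]
0.108 54 [0.484 0.135 0.108] [0.509 0.155 0.116]
0.116 65 [0.483 0.134 0.116] [0.511 0.157 0.124]
0.124 83 [0.481 0.132 0.124] [0.513 0.158 0.132]
0.132 61 [0.48  0.134 0.132] [0.513 0.152 0.14 ]
```

Measured by depth, the tips are at z≈0.080 while 0.045 is reported, so they sit about 35 mm above the reported TCP. I'll descend in stages and watch the force.

Emit:
{"name": "apply_moves", "arguments": {"steps": [[0,0,0,0,2,10,-1],[0,0,0,0,2,20,-1],[0,0,0,0,2,25,-1],[0,0,0,0,2,25,-1],[0,0,0,0,2,25,-1]]}}

```text
time: 3.72
ee_pos: [0.4989, 0.15, 0.0193]
eef_rot: [0.7, 0.715, -0.0, -0.0]
ft_force: [0.3, -0.1, 0.1]
width: 0.0004
grip_force: 0.0
```

```bash
cat >> h.py <<'E'
def tip(name):
    c=shot('side',name);s=r.read_state();print('ee',s['ee_pos'].round(4),s['ft_force'].round(1))
    D=c['position']+ray(c,*np.meshgrid(np.arange(640.),np.arange(480.)))*c['z_map'][...,None]
    dark=c['pixels'].astype(int).max(-1)<75
    m=dark&(abs(D[...,0]-s['ee_pos'][0])<.03)&(abs(D[...,1]-s['ee_pos'][1])<.025)&(D[...,2]>.03)&(D[...,2]<.12)
    v,u=np.nonzero(m);q=D[m]
    if len(q):
        k=q[:,2]<q[:,2].min()+.02; print('tip n',len(q),q[k].min(0).round(4),q[k].max(0).round(4),'vmax',v.max())
    return c,D
E
python3 - <<'E'
from h import *
c,D=tip('side4')
im=cv2.resize(c['pixels'][170:260,250:350,::-1],None,fx=6,fy=6,interpolation=2)
cv2.imwrite('pics/c4.png',im)
E
```

```text
ee [0.4992 0.1501 0.0197] [ 0.1 -0.6  0.4]
tip n 360 [0.4888 0.1354 0.0603] [0.5069 0.1538 0.0801] vmax 236
```

View pics/c4.png

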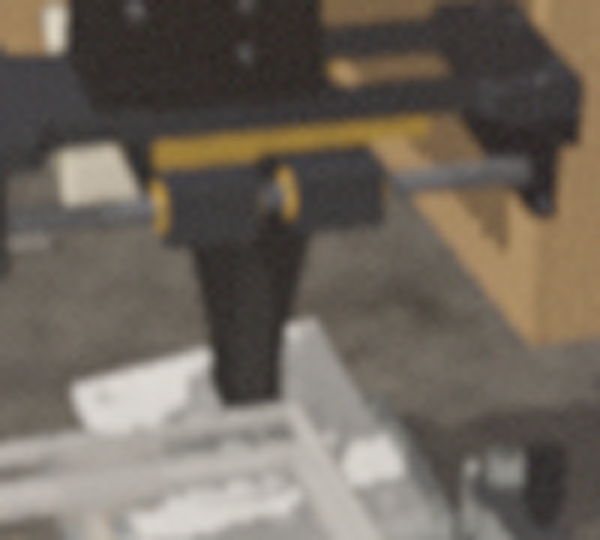

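Emit:
{"name": "apply_moves", "arguments": {"steps": [[0,0,0,0,0,4,-1],[0,0,0,0,0,8,-1],[0,0,0,0,0,12,-1],[0,0,0,0,0,12,-1]]}}

```text
time: 4.1
ee_pos: [0.4988, 0.1498, 0.0069]
eef_rot: [0.7, 0.714, -0.0, -0.0]
ft_force: [-0.6, -0.7, -0.3]
width: 0.0006
grip_force: 0.0
```

Emit:
{"name": "apply_moves", "arguments": {"steps": [[0,0,0,0,0,3,-1],[0,0,0,0,0,6,-1],[0,0,0,0,0,9,-1],[0,0,0,0,0,9,-1]]}}

```text
time: 4.43
ee_pos: [0.499, 0.1498, -0.0018]
eef_rot: [0.7, 0.715, -0.0, -0.0]
ft_force: [-0.7, -0.6, -0.1]
width: 0.0005
grip_force: 0.0
```

No force at a reported z of -0.002, where the tips would already have hit the base, so the offset is real. Next I'll push right (-y) inside the bore.

Emit:
{"name": "apply_moves", "arguments": {"steps": [[0,0,0,-3,0,2,-1],[0,0,0,-6,0,3,-1],[0,0,0,-9,0,3,-1],[0,0,0,-10.5,0,3,-1],[0,0,0,-12,0,3,-1],[0,0,0,-12,0,3,-1]]}}

```text
time: 4.93
ee_pos: [0.4997, 0.1375, -0.0041]
eef_rot: [0.7, 0.714, -0.0, 0.0]
ft_force: [-0.5, -0.3, 0.0]
width: 0.0002
grip_force: 0.0
```

Run:
```python
from h import *
c,D=tip('side5'); a=shot('top','top5')
im=np.hstack([cv2.resize(a['pixels'][225:305,260:340,::-1],None,fx=5,fy=5,interpolation=2),cv2.resize(c['pixels'][210:290,250:330,::-1],None,fx=5,fy=5,interpolation=2)])
cv2.imwrite('pics/c5.png',im)
```

```text
ee [ 0.4997  0.1378 -0.0041] [-0.2 -0.7  0.6]
tip n 190 [0.4852 0.1224 0.0667] [0.5123 0.1456 0.0865] vmax 236
```

View pics/c5.png

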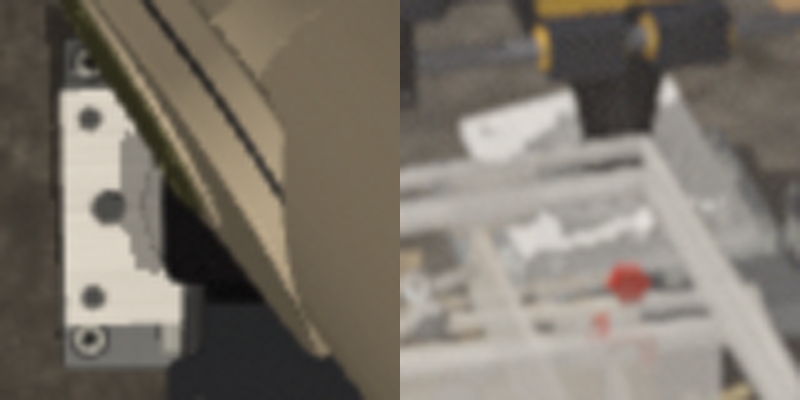

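The left hole stays visible in the top camera at (281.8,266.4) and hasn't moved yet. I'll track it with code.

```bash
cat >> h.py <<'E'
def hole(c,z=.0387):
    g=cv2.cvtColor(c['pixels'],cv2.COLOR_RGB2GRAY).astype(float)
    v0,u0=(slice(246,276),slice(274,289));w=np.clip(165-g[v0,u0],0,None)
    n,l,st,ce=cv2.connectedComponentsWithStats((w>20).astype(np.uint8))
    for i in range(1,n):
        if 15<st[i,4]<60:
            m=l==i;vv,uu=np.nonzero(m);u=(uu*w[m]).sum()/w[m].sum()+274;v=(vv*w[m]).sum()/w[m].sum()+246
            p=onz(c,u,v,z);Q=R.from_euler('z',FTH).as_matrix()[:2,:2]
            print('hole px',round(u,2),round(v,2),st[i,4],'fix mm',(Q.T@(p[:2]-FT)*1e3).round(1))
E
python3 -c "
from h import *
hole(load('top0'));hole(load('top1'));hole(load('top5'))"
```

```text
hole px 281.27 265.97 38 fix mm [-15.7  50.6]
```

Emit:
{"name": "apply_moves", "arguments": {"steps": [[0,0,0,-1.5,0,0,-1],[0,0,0,-3,0,0,-1],[0,0,0,-4,0,0,-1],[0,0,0,-4,0,0,-1]]}}

```text
time: 5.37
ee_pos: [0.4995, 0.1344, -0.0041]
eef_rot: [0.699, 0.715, 0.0, -0.0]
ft_force: [-1.4, 3.9, 0.2]
width: 0.0007
grip_force: 1.7
```

```bash
python3 -c "
from h import *
hole(shot('top','top6'));s=r.read_state();print(s['ee_pos'],s['ft_force'])"
```

```text
hole px 278.8 248.11 19 fix mm [16.8 55.2]
[ 0.4994745   0.13437209 -0.00415708] [-1.28560306  3.46981249 -0.07253007]
```

```bash
python3 -c "
from h import *
for n in('top0','top5','top6'):
    g=cv2.cvtColor(load(n)['pixels'],cv2.COLOR_RGB2GRAY);print(n);print(g[260:273,274:290])"
```

```text
top0
[[219 219 219 219 219 218 218 218 218 218 218 218 218 218 210 155]
 [219 219 218 218 218 218 217 217 218 218 219 218 217 217 205 167]
 [218 218 217 218 217 214 206 198 202 210 215 217 217 209 162 172]
 [216 216 216 215 211 192 144 103 115 157 197 213 215 207 151 175]
 [217 218 217 213 190 127  91  78  75  85 138 209 217 210 165 194]
 [216 216 215 203 157  93  81  80  81  80 110 190 212 207 168 199]
 [213 213 212 196 134  86  80  81  80  82 107 184 209 205 167 194]
 [216 216 216 207 143  91  80  80  81  86 123 200 217 214 188 196]
 [221 221 221 218 188 124  88  84  86  98 152 215 221 218 193 189]
 [219 220 219 218 213 180 128 120 126 144 197 218 219 218 211 188]
 [219 219 219 219 218 213 198 195 198 210 216 218 218 217 211 178]
 [220 220 219 219 220 219 218 217 217 218 219 218 218 217 212 182]
 [220 220 219 219 219 219 219 219 219 219 219 219 219 219 218 212]]
top5
[[210 210 209 210 210 209 210 209 209 201 146 137 137 136 133 115]
 [209 209 210 210 209 209 209 207 208 200 147 137 137 136 134 119]
 [209 208 209 208 209 206 197 190 192 188 143 136 136 135 132 119]
 [206 207 206 206
[... 830 characters left out ...]
 187 193 196 144 136 135 132]
 [198 208 207 207 207 203 183 133  90  86 115 171 140 135 134 131]
 [202 209 209 210 207 186 126  86  67  55  68 116 124 135 134 121]
 [200 207 207 207 201 158  93  77  76  74  76  85 112 132 132 120]
 [195 203 203 203 196 149  87  77  77  76  77  83 113 131 132 129]
 [200 209 209 210 206 174  99  77  76  76  79  96 144 139 137 134]
 [205 213 213 213 210 184 130  91  80  82  90 133 181 146 139 136]
 [202 211 211 211 210 206 186 141 116 121 136 184 190 145 137 134]
 [201 210 210 210 210 210 208 201 189 190 200 199 153 137 136 133]
 [203 211 211 211 211 212 211 210 208 209 209 203 157 138 136 132]
 [203 211 212 211 212 212 212 211 212 211 211 210 200 160 150 138]]
```

```bash
sed -i 's/np.clip(165-g/np.clip(112-g/; s/(w>20)/(w>0)/; s/slice(246,276),slice(274,289)/slice(252,274),slice(274,291)/; s/+246/+252/' h.py; python3 -c "
from h import *
for n in ('top0','top5','top6'): hole(load(n))"
```

```text
hole px 281.25 265.87 26 fix mm [-15.5  50.6]
hole px 281.57 265.78 31 fix mm [-15.3  50.1]
hole px 282.58 265.66 28 fix mm [-15.1  48.3]
```

Emit:
{"name": "apply_moves", "arguments": {"steps": [[0,0,0,-1.2,0,0,-1],[0,0,0,-2.2,0,0,-1],[0,0,0,-2.7,0,0,-1],[0,0,0,-2.7,0,0,-1]]}}

```text
time: 5.75
ee_pos: [0.4997, 0.1312, -0.0042]
eef_rot: [0.7, 0.714, -0.0, 0.0]
ft_force: [-1.9, 3.2, 1.1]
width: 0.0001
grip_force: 1.9
```

```bash
python3 -c "
from h import *
hole(shot('top','top7'));s=r.read_state();print(s['ee_pos'],s['ft_force'])"
```

```text
hole px 284.3 265.3 31 fix mm [-14.5  45.2]
[ 0.49969665  0.13115412 -0.00416203] [-2.00731176  3.03833774  1.04769162]
```

Emit:
{"name": "apply_moves", "arguments": {"steps": [[0,0,0,5,0,0,-1],[0,0,0,10,0,0,-1],[0,0,0,15.5,0,0,-1],[0,0,0,15.5,5,0,-1],[0,0,0,15.5,10,0,-1],[0,0,0,15.5,14,0,-1],[0,0,0,15.5,16,0,-1],[0,0,0,15.5,18,0,-1],[0,0,0,15.5,20,0,-1],[0,0,0,15.5,22,0,-1],[0,0,0,15.5,22,0,-1]]}}

```text
time: 6.72
ee_pos: [0.5207, 0.147, -0.0047]
eef_rot: [0.7, 0.714, -0.001, -0.0]
ft_force: [-3.4, -0.2, -0.2]
width: 0.0006
grip_force: 1.8
```

```bash
python3 -c "
from h import *
hole(shot('top','top8'));s=r.read_state();print(s['ee_pos'],s['ft_force'])"
```

```text
[ 0.520761    0.14700705 -0.00459552] [-4.85131768 -0.27345599 -0.10697969]
```

```bash
python3 -c "
from h import *
c=load('top8');im=c['pixels'][215:305,260:350,::-1]
cv2.imwrite('pics/c8.png',cv2.resize(im,None,fx=6,fy=6,interpolation=2))"
```

```text
(no output)
```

View pics/c8.png

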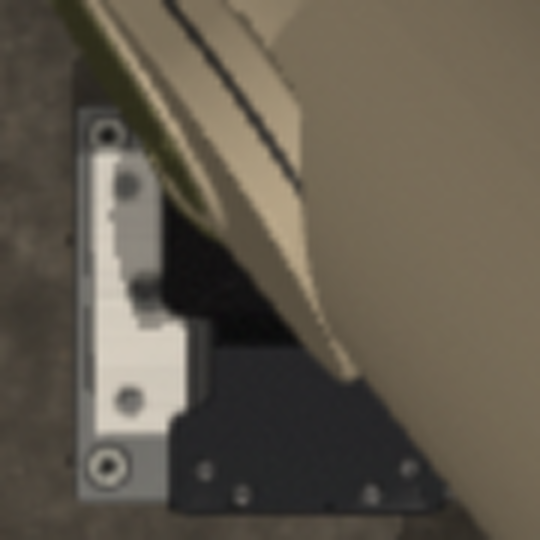

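Emit:
{"name": "apply_moves", "arguments": {"steps": [[0,0,0,0,2,0,-1],[0,0,0,0,4,0,-1],[0,0,0,0,5,0,-1],[0,0,0,0,5,0,-1]]}}

```text
time: 7.1
ee_pos: [0.5275, 0.1473, -0.0038]
eef_rot: [0.7, 0.714, 0.001, 0.001]
ft_force: [0.2, -0.5, 0.6]
width: 0.0004
grip_force: 0.0
```

```bash
cat >> h.py <<'E'
def bolt(c,u0,v0):
    g=cv2.cvtColor(c['pixels'],cv2.COLOR_RGB2GRAY).astype(float)
    a=g[v0-4:v0+5,u0-4:u0+5];w=np.clip(np.percentile(a,60)*.85-a,0,None);vv,uu=np.mgrid[v0-4:v0+5,u0-4:u0+5]
    return round((uu*w).sum()/w.sum(),2),round((vv*w).sum()/w.sum(),2)
E
python3 -c "
from h import *
print(bolt(load('top0'),278,284),bolt(load('top7'),281,284),bolt(load('top8'),281,281))
c=shot('top','top9');print(bolt(c,281,279),bolt(c,281,278),bolt(c,281,243));s=r.read_state();print(s['ee_pos'],s['ft_force'])
print(c['z_map'][270:290:3,279:286].round(4)) if 0 else [dep(c,278,v)[2].round(4) for v in range(244,286,4)]
print([dep(c,278,v).round(3)[2] for v in range(240,288,4)],[dep(load('top0'),276,v).round(3)[2] for v in range(244,290,4)])"
```

```text
(np.float64(278.16), np.float64(283.98)) (np.float64(281.19), np.float64(283.56)) (np.float64(281.05), np.float64(281.14))
(np.float64(280.85), np.float64(278.31)) (np.float64(280.78), np.float64(276.64)) (np.float64(280.53), np.float64(241.48))
[ 0.52728459  0.14734993 -0.00381553] [-0.18332962  0.46321454  0.15493262]
[np.float64(0.034), np.float64(0.033), np.float64(0.028), np.float64(0.035), np.float64(0.032), np.float64(0.033), np.float64(0.031), np.float64(0.029), np.float64(0.028), np.float64(0.032), np.float64(0.035), np.float64(0.015)] [np.float64(0.045), np.float64(0.013), np.float64(0.045), np.float64(0.039), np.float64(0.035), np.float64(0.044), np.float64(0.038), np.float64(0.038), np.float64(0.037), np.float64(0.037), np.float64(0.033), np.float64(0.034)]
```

The force has dropped to zero and the plate heights are level at about 0.032, so it has dropped over the pins. I'll back off, lift out and check.

Emit:
{"name": "apply_moves", "arguments": {"steps": [[0,0,0,0,-6,0,-1],[0,0,0,0,-10,-3,-1],[0,0,0,0,-10,-35,-1],[0,0,0,0,-10,-75,-1],[0,0,0,0,-10,-115,-1],[0,0,0,0,-10,-150,-1],[0,0,-0.3,-40,-10,-150,-1],[0,0,-0.5,-80,-10,-150,-1],[0,0,-0.7,-120,-10,-150,-1],[0,0,-0.9,-160,-10,-150,-1],[0,0,-1.1,-180,-10,-150,-1],[0,0,-1.3,-180,-10,-150,-1],[0,0,-1.45,-180,-10,-150,-1],[0,0,-1.57,-180,-10,-150,-1],[0,0,-1.57,-180,-10,-150,-1]]}}

```text
time: 8.4
ee_pos: [0.5197, -0.0328, 0.1461]
eef_rot: [0.243, 0.97, -0.0, 0.0]
ft_force: [0.8, 0.2, -0.1]
width: 0.0007
grip_force: 0.0
```

Run:
```python
from h import *
c=shot('top','top10');s=r.read_state();print(s['ee_pos'],s['eef_rot'],s['joint_positions'])
cv2.imwrite('pics/c10.png',cv2.resize(c['pixels'][205:305,260:365,::-1],None,fx=6,fy=6,interpolation=2))
for a in(2.4,2.2): row(F(58-35*np.cos(a),-40-35*np.sin(a)),.12,np.pi/2+FTH)
```

```text
[ 0.51969868 -0.03276669  0.14598952] [ 2.38075396e-01  9.71246631e-01 -2.70420304e-04  1.21958997e-04] [ 0.66164081  0.20405886 -0.76228314  1.75530053  0.14907792  1.24109975
  0.95127289]
[-0.001, 0.0, -0.502] [-15.7, 140.5, 25.9]
[-0.001, 0.0, -0.502] [-13.4, 133.9, 25.9]
```

View pics/c10.png

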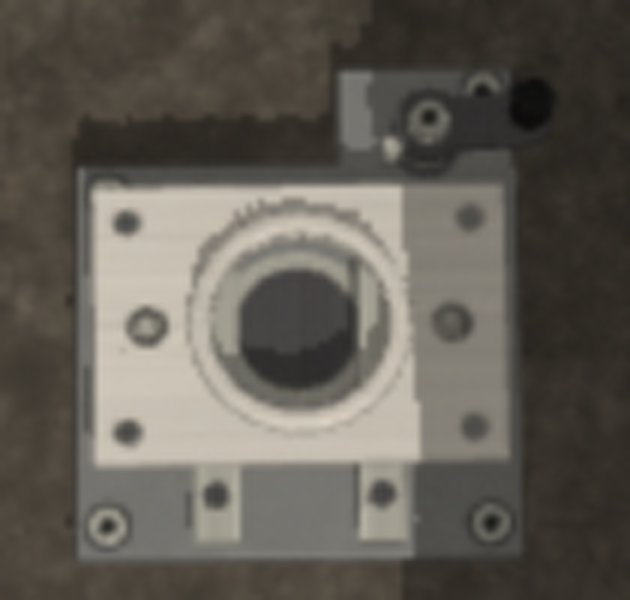

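The plate is flat, with both pins showing in its holes at crop (147,327) and (452,321), and the keeper hasn't moved. Next I'll go behind the knob.

Emit:
{"name": "apply_moves", "arguments": {"steps": [[0,0,-0.12,-4,35,0,-1],[0,0,-0.24,-8,70,0,-1],[0,0,-0.36,-12,105,0,-1],[0,0,-0.48,-14.5,137,0,-1],[0,0,-0.502,-14.5,137,0,-1],[0,0,-0.502,-14.5,137,40,-1],[0,0,-0.502,-14.5,137,70,-1],[0,0,-0.502,-14.5,137,95,-1],[0,0,-0.502,-14.5,137,95,-1]]}}

```text
time: 9.2
ee_pos: [0.5946, 0.0797, 0.046]
eef_rot: [-0.001, 1.0, -0.001, -0.004]
ft_force: [-0.9, -1.2, -0.9]
width: 0.0004
grip_force: 0.0
```

Run:
```python
from h import *
c=shot('side','side11');s=r.read_state();print(s['ee_pos'],s['ft_force'])
D=c['position']+ray(c,*np.meshgrid(np.arange(640.),np.arange(480.)))*c['z_map'][...,None]
e=s['ee_pos'];m=(abs(D[...,0]-e[0])<.02)&(abs(D[...,1]-e[1])<.02)&(D[...,2]>.07)&(D[...,2]<.11);q=D[m];print(len(q),q.min(0),q.max(0))
Q=R.from_euler('z',FTH).as_matrix()[:2,:2];print((Q.T@(e[:2]-FT)*1e3).round(1))
for a in(2.3,1.9,1.5,1.2,.9,.7,.55,.45): row(F(58-34.5*np.cos(a),-40-34.5*np.sin(a)),.014,np.pi/2+FTH)
row(F(28,-53.5),.014,np.pi/2+FTH)
```

```text
[0.59619494 0.08018875 0.04905776] [ 0.81581574 -0.29290255  1.43558398]
200 [0.58280786 0.06511809 0.08207067] [0.60752553 0.08858951 0.10995974]
[ 81.3 -67.9]
[-0.001, -0.004, -0.018] [0.2, 2.2, 35.1]
[-0.001, -0.004, -0.018] [11.9, -4.9, 35.1]
[-0.001, -0.004, -0.018] [25.5, -6.9, 35.2]
[-0.001, -0.004, -0.018] [35.6, -4.8, 35.2]
[-0.001, -0.004, -0.018] [44.6, 0.1, 35.2]
[-0.001, -0.004, -0.018] [49.6, 4.8, 35.3]
[-0.001, -0.004, -0.018] [52.7, 9.0, 35.3]
[-0.001, -0.004, -0.018] [54.4, 12.0, 35.3]
[-0.001, -0.004, -0.018] [53.4, 13.5, 35.3]
```

Emit:
{"name": "apply_moves", "arguments": {"steps": [[0,0,0,0,1,15,-1],[0,0,0,0,2,30,-1],[0,0,0,0,2,35,-1],[0,0,0,0,2,35,-1],[0,0,0,6,-2,35,-1],[0,0,0,12,-5,35,-1],[0,0,0,19,-6,35,-1],[0,0,0,25.5,-7,35,-1],[0,0,0,30.5,-6,35,-1],[0,0,0,30.5,-6,35,-1]]}}

```text
time: 10.08
ee_pos: [0.5666, 0.0743, 0.0161]
eef_rot: [-0.003, 1.0, -0.001, -0.0]
ft_force: [0.7, -0.4, 0.3]
width: 0.0006
grip_force: 0.1
```

```bash
cat >> h.py <<'E'
def knob(name):
    c=shot('side',name);s=r.read_state();print(s['ee_pos'].round(4),s['ft_force'].round(1))
    Q=R.from_euler('z',FTH).as_matrix()[:2,:2];print('tcp fix',(Q.T@(s['ee_pos'][:2]-FT)*1e3).round(1))
    return c
E
python3 - <<'E'
from h import *
knob('side12')
for a in(1.2,.9,.7,.55,.45): row(F(58-34.5*np.cos(a),-40-34.5*np.sin(a)),.014,np.pi/2+FTH)
row(F(28,-53.5),.014,np.pi/2+FTH)
E
```

```text
[0.5672 0.0743 0.0161] [0.3 0.4 0.1]
tcp fix [ 52.2 -73.2]
[-0.001, -0.0, -0.015] [6.7, 1.0, 2.1]
[-0.001, -0.0, -0.015] [15.7, 6.0, 2.1]
[-0.001, -0.0, -0.015] [20.7, 10.7, 2.1]
[-0.001, -0.0, -0.015] [23.8, 14.8, 2.1]
[-0.001, -0.0, -0.015] [25.5, 17.8, 2.1]
[-0.001, -0.0, -0.015] [24.5, 19.4, 2.1]
```

Emit:
{"name": "apply_moves", "arguments": {"steps": [[0,0,0,6.5,1,2,-1],[0,0,0,11,3.5,2,-1],[0,0,0,15.5,6,2,-1],[0,0,0,20.5,10.5,2,-1],[0,0,0,23.5,14.5,2,-1],[0,0,0,24.5,16.5,2,-1],[0,0,0,24.5,18.5,2,-1],[0,0,0,24.5,19.5,2,-1],[0,0,0,24.5,19.5,2,-1]]}}

```text
time: 10.88
ee_pos: [0.543, 0.0939, 0.0137]
eef_rot: [-0.003, 1.0, -0.0, -0.0]
ft_force: [0.4, -0.5, -0.9]
width: 0.0006
grip_force: 0.4
```

Run:
```python
from h import *
c=knob('side13');a=shot('top','top13')
im=np.hstack([cv2.resize(c['pixels'][200:280,270:370,::-1],None,fx=4,fy=4,interpolation=2)])
cv2.imwrite('pics/c13.png',im)
for n,c in(('s',c),('t',a)):
    k=F(28,-40);p=proj(c,[*k,.067]);print(n,p,c['pixels'][int(p[1])-2:int(p[1])+3,int(p[0])-4:int(p[0])+5].max(-1).tolist(),dep(c,*p).round(3),k)
```

```text
[0.5432 0.0939 0.0138] [-0.8 -1.1  0.7]
tcp fix [ 28.6 -53.1]
s [318.8 239.1] [[151, 79, 50, 58, 65, 78, 79, 75, 61], [151, 80, 51, 56, 56, 61, 63, 60, 52], [153, 84, 55, 53, 56, 55, 56, 54, 55], [150, 86, 52, 56, 53, 51, 53, 52, 56], [151, 87, 56, 51, 55, 58, 54, 58, 52]] [0.513 0.006 0.127] [0.54232588 0.10699101]
t [332.3 238.7] [[31, 44, 64, 86, 102, 116, 138, 155, 150], [32, 36, 45, 57, 76, 91, 106, 120, 139], [36, 38, 38, 40, 51, 63, 80, 96, 107], [38, 38, 38, 37, 36, 36, 48, 65, 78], [40, 38, 39, 37, 39, 30, 21, 30, 51]] [0.505 0.114 0.25 ] [0.54232588 0.10699101]
```

Emit:
{"name": "apply_moves", "arguments": {"steps": [[0,0,0,0,1,0,-1],[0,0,0,0,2,0,-1],[0,0,0,0,3,0,-1],[0,0,0,0,3,0,-1]]}}

```text
time: 11.32
ee_pos: [0.5432, 0.0942, 0.0137]
eef_rot: [-0.002, 1.0, -0.002, -0.0]
ft_force: [-2.8, -8.8, 3.1]
width: 0.0003
grip_force: 4.5
```

The force has risen to 8.8 N with no further motion, so the keeper is on its stop. I'll back away and verify.

Emit:
{"name": "apply_moves", "arguments": {"steps": [[0,0,0,0,-4,0,-1],[0,0,0,0,-10,0,-1],[0,0,0,0,-14,-20,-1],[0,0,0,0,-14,-60,-1],[0,0,0,0,-14,-100,-1],[0,0,0,0,-14,-140,-1],[0,0,0,0,-50,-140,-1],[0,0,0,0,-90,-140,-1],[0,0,0,0,-130,-140,-1],[0,0,0,0,-165,-140,-1],[0,0,0,0,-165,-140,-1],[0,0,0,0,-165,-140,-1]]}}

```text
time: 12.32
ee_pos: [0.544, -0.0704, 0.1537]
eef_rot: [-0.0, 1.0, 0.0, 0.0]
ft_force: [0.9, 1.1, 0.5]
width: 0.001
grip_force: 0.0
```

Run:
```python
from h import *
c=shot('top','top14')
cv2.imwrite('pics/c14.png',cv2.resize(c['pixels'][205:305,260:365,::-1],None,fx=6,fy=6,interpolation=2))
s=r.read_state();print(s['ee_pos'],s['ft_force'])
```

```text
[ 0.54409145 -0.06812688  0.15387604] [ 0.69901942  0.96907668 -0.17405027]
```

View pics/c14.png

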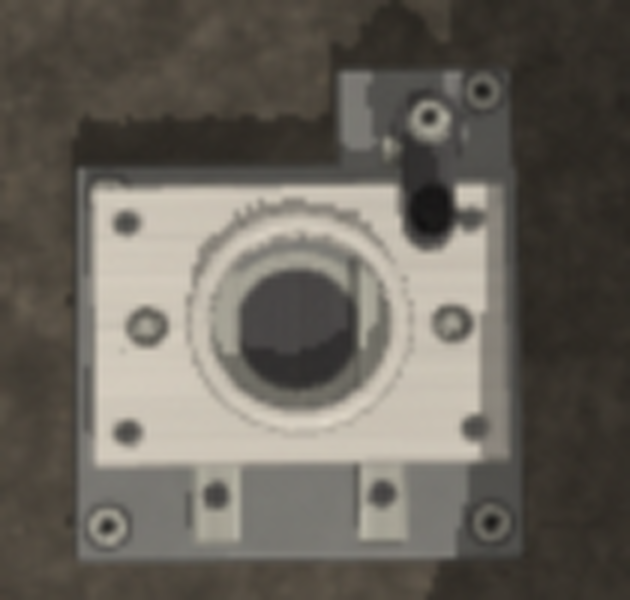

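The keeper points straight along -x, with the pivot at crop (428,117) and the knob at (431,210). The plate is seated on both pins and the arm is clear.

```bash
python3 -c "
from h import *
print(r.close_job())"
```

```text
the job is handed in; nothing more can be done
None
```

The job is handed in at about 12 s: in the last top view the plate sits flat over both pins, the keeper is on its stop over the plate's far edge, and the robot touches nothing; no verdict came back.

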